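Clip the axle of the trolley castor

TASK

The storeroom trolley's castor stands upside down on its board: push its brass-headed axle fully home, so that the groove at the other end comes out past the black bush, then take the yellow spring clip from its wooden stand and press it straight down onto the axle into that groove until it has snapped fully home. Be gentle with the castor: push no harder than about 20 N at any moment. Let go of the clip and leave everything else on the table where it is.

Things in the scene. Friction and masses are not known exactly. Their poses are not given: they have to be found in the camera images.
- castor: Castor fixed upside down on a plywood board (150 x 130 x 12 mm). Origin: centre of the board's underside, on the table; z up, y along its axle, x across. Two aluminium fork cheeks (40 mm wide in x, outer faces at y = +-21 mm, slotted, tops 112 mm high) hold a black wheel (75 mm diameter, y = +-13 mm, top at most 132 mm high). Black bushes, 29 mm in diameter, stand out to y = +26 and -34 mm.
- axle_mid (a point): Nominal middle of the steel axle: over the castor's origin at 82 mm, axes as the castor's. The axle is level, 24 mm in diameter, y = -54 to +26 mm when home. The fork is slotted: the axle's true height differs from castor to castor, 70 to 94 mm above the table, and is not reported, so it must be felt. It keeps that height, but the rubber gives about 1 mm per 25 N of downward push.
- axle (a joint): How far the axle stands out from home along the castor's +y, m: 0 when home (firm stop), 0.008 to 0.014 at the start. It slides with about 4 N of friction and stays where left. Push it in the castor's -y direction on the brass head at its +y end: a disc 34 mm in diameter, 6 mm thick, outer face at y = 32 mm when home. Until then the groove is partly hidden in the -y bush.
- groove_home (a point): Middle of the groove when the axle is home: castor's x = 0, y = -42 mm, given at the nominal 82 mm height (the true axle centre is up to 12 mm higher or lower). Axes as the castor's. The groove runs all round, 8 mm wide (y = -46 to -38 mm), 16 mm in diameter at its floor, between 24 mm diameter shoulders.
- clip_grip (a point): Middle of the yellow clip's grip block (20 mm in x, 10 mm in y): grip it across x, from above. The clip's y is to lie along the castor's y, either way round; z up. Heights from the bore centre, which is 36 mm below this point: leg feet -9 mm, crown underside (rests on the groove's floor when seated) +8, shoulder plate 36 x 10 mm +14 to +18 (fingertips can push on it), grip block +18 to +50.
- clip_bore (a point): Centre of the clip's bore, 36 mm below clip_grip, same axes; when seated it lies on the axle's centre line in the groove. Legs 6 mm thick in y, 27 mm wide over both in x, with inward bumps. Bumps touch the groove's floor when this point is 13 mm above the axle centre; 9 to 13 N spreads the legs, then it snaps down home. Beside the groove they meet the full axle, about 17 mm above its centre.
- leg_left (a joint): Spring angle of the clip's +x leg, rad: 0 relaxed, about 0.16 at widest while it is pressed over the axle, about 0.03 when seated (a light grip).
- leg_right (a joint): The same for the clip's -x leg.
- clip: The yellow plastic clip as a whole, about 55 g; origin and axes are those of clip_bore.
- clip_stand: Fixed wooden block 64 (x) x 50 (y) x 45 mm tall; origin at the centre of its underside. The clip stands in a slot in its top (31 x 8.5 mm, 32 mm deep), legs down, shoulder plate resting on the top, its x and y along the stand's; lift it straight up.
- jam_jar: Bystander, leave alone: jar of jam with red lid, 72 mm wide, 100 mm tall; origin at the centre of its underside.
- tin_can: Bystander, leave alone: tin with red label, 66 mm wide, 95 mm tall; origin at the centre of its underside.
- sauce_bottle: Bystander, leave alone: red sauce bottle, 56 mm wide, 170 mm tall; origin at the centre of its underside.
- pickle_jar: Bystander, leave alone: amber jar with white lid, 80 mm wide, 120 mm tall; origin at the centre of its underside.
- screwdriver: Bystander, leave alone: blue-handled screwdriver lying, 200 mm long, 26 mm thick; origin below its middle.
- spare_wheel: Bystander, leave alone: spare black wheel lying flat, 75 mm wide, 26 mm thick; origin at the centre of its underside.
- parts_tray: Bystander, leave alone: blue parts tray 120 x 90 x 30 mm, holding a loose washer; origin at the centre of its underside.
- washer: Bystander, leave alone: steel washer, 36 mm wide, in the parts tray; origin at the centre of its underside.
Mind the look-alikes: they are no part of the job. Of the things that look like the clip, the smallest one is meant.

How it is judged:
By the outcome, as a careful person would: the job done as asked, in the order asked, and still so for the second after the job is handed in, with the robot touching nothing.
It also fails if it takes over 58 s, if anything falls off the work surface, if the arm or the gripper's body presses on something with over 40 N, if the wrist force passes 120 N, or if a joint passes its speed limit or range.

ROBOT

A 6-joint arm with a two-finger parallel gripper is mounted at the origin on the work surface. World frame = base frame: x ahead of the robot, y to its left, z up, the work surface at z = 0. Lengths are in m, angles in rad, forces in N, time in s.
With the tool pointing down it reaches from about 0.35 to 0.975 m from the base axis. Payload 4.9 kg.
Tool frame: the origin (TCP) lies midway between the tips of the shut fingers; the grasp point (between the pads) lies behind it (robot.hold_point_z is the z of the grasp point in the tool frame, in m); z points along the fingers, y is the line along which they close (so a half turn about z gives the same grasp; the last joint's range is limited). The gripper opens to 85 mm and grips with 20 to 120 N. Pads are 22 mm wide; open, the fingers measure 114 mm over their backs; the gripper's body (76 mm by 85 mm) begins 54 mm behind the grasp point. The pads swing forward as they close: fully open they stand 13 mm farther back than shut.
Start: joints at [1.162, 0.053, 1.613, -0, 1.476, -0.119], TCP at [0.179, 0.599, 0.231] pointing down, gripper open.
Joint ranges: [-3.01, 3.01], [-1.01, 2.22], [0.06, 2.58], [-1.02, 4.17], [0.09, 2.62], [-3.14, 3.14]. Speed limits (rad/s): [2.57, 2.57, 3.14, 3.14, 3.14, 3.14].

INTERFACE

Orientations are given as a rotation vector (axis times angle).
In Python, from station import robot gives the robot as it stands. The module is installed in compiled form; this text tells all that it offers.
- The arm moves only by the shell command python3 -m jog 'ROWS' [OPENING] [FORCE]. ROWS is JSON, one flat list of numbers, 6 for each row, row after row: the shift along the world's x, y, z in cm, then the turn, a rotation vector about the world's x, y, z in rad. In form: [dx, dy, dz, wx, wy, wz, dx, dy, dz, wx, wy, wz, ...]. A call has 1 to 8 rows; each row shifts and turns the commanded pose from where the row before left it; what a row does not reach is not made up. A row lasts 1/8 s, in which the tool goes at most 62.5 mm and 10.7 degrees, less where a joint would pass 70% of its speed; a pose out of reach is approached as far as the arm can. A call is refused whole if a number of a shift passes 6.25 or a number of a turn 0.188, either way. A call with a gripper value outside its range is refused whole. OPENING is the finger opening in cm, from 0 to 8.54, set as the call begins (- or left out, the last holds). The fingers move at their own pace and stop on an object; FORCE is the grip in N (left out, the last holds). Time passes only in rows, so rows that do not move let the fingers close. It gives the time, the measured TCP pose, the force, the opening and the grip force at its end, in the units of the state.
- robot.get_state(): the state, without advancing time (a new reading comes with each control period).
- robot.grab_frame(name): name is "side" or "top"; returns the picture (400x640x3 uint8, blue, green, red); there is no depth.
- robot.camera_model(name): a dict with "vfov" (degrees; the focal length in pixels is half the picture's height over the tangent of half this angle, whatever the lens; pixels are square), "cx", "cy" (the principal point, pixels), "xyz" and "attitude" of the camera in the world. Camera axes: x right, y down, z forward; pixel columns grow to the right and rows downward; lengths in m; the calibration is good to about 2 mm. A picture is of the moment at which its call begins. camera_model takes no time and is no camera call.
- robot.close_job(): hands the job in; it is judged then, once.
Trained networks look in the newest picture that a camera, given by its name, has taken for a name from the list of things; names that differ only in an ending like _2 or _b are one class to them, and where a whole thing is asked for, a point or a joint stands for the part that bears it (a point fixed in the world has none). Each returns a list of dicts, best first, with "confidence" (0 to 1); they miss things now and then, are a little off and sometimes report something else, mostly with a low value. They report only what shows in the picture. A call takes as long as a camera call. They do not tell look-alikes from the thing itself.
- robot.spot_in(camera, name): "xy" ([column, row] in pixels, amid what is visible of it).
- robot.place_of(camera, name): "xy" ([column, row] in pixels: a listed point, or the origin of a listed thing).
The state is a dict: "time": time; "q": joint angles; "joint_velocities": joint speeds; "joint_efforts": joint torques, N m; "eef_pos": TCP position; "ee_rot": TCP orientation; "force": force on the tool from outside, world axes, zero at the start; "moment": the same for the moment, N m; "grip_width": opening from 0.0 (shut) to 1.0 (fully open); "finger_force": force on a finger pad.
Only numpy, scipy, OpenCV 4.12 (cv2) and the standard library are available. Lean on these libraries where they do the work, as an engineer would, in place of code of your own. Each camera call takes 0.05 s, during which the arm holds its last target. There are 200 camera calls.

## Working session

There is one attempt and no reset: what is moved stays moved. The work goes in short steps, Python scripts to look and compute and a shell command to move; the robot and the scene stay as the last step left them, time stands still between calls to the robot, and variables do not carry over. Pictures are saved under pics/ and viewed, at most 10 in all, crops included, and the job is handed in when it is done.

```bash
mkdir -p pics; cat > h.py <<'E'
from station import robot
import numpy as np, cv2
from scipy.spatial.transform import Rotation as R
def cam(n):
    m=robot.camera_model(n); f=200/np.tan(np.radians(m["vfov"])/2)
    a=np.array(m["attitude"],float)
    Rm=R.from_rotvec(a).as_matrix() if a.size==3 else (a if a.shape==(3,3) else None)
    return m,f,Rm
def ray(n,xy):
    m,f,Rm=cam(n); d=Rm@np.array([(xy[0]-m["cx"])/f,(xy[1]-m["cy"])/f,1]); return np.array(m["xyz"]),d
def atz(n,xy,z):
    o,d=ray(n,xy); return o+d*(z-o[2])/d[2]
def proj(n,p):
    m,f,Rm=cam(n); c=Rm.T@(np.array(p)-np.array(m["xyz"])); return f*c[0]/c[2]+m["cx"],f*c[1]/c[2]+m["cy"]
def tri(a,b):
    o1,d1=ray("side",a);o2,d2=ray("top",b)
    s=np.linalg.lstsq(np.c_[d1,-d2],o2-o1,rcond=None)[0]
    p,q=o1+d1*s[0],o2+d2*s[1]; return (p+q)/2,np.linalg.norm(p-q)
E
python3 - <<'E'
from h import *
np.set_printoptions(precision=4,suppress=True)
for c in("side","top"):
    print(c,robot.camera_model(c)); im=robot.grab_frame(c); cv2.imwrite(f"pics/{c}0.png",im)
    for n in("castor","axle_mid","axle","groove_home","clip_grip","clip_bore","clip_stand"):
        print(n,[(np.round(r["xy"],1).tolist(),round(r["confidence"],2)) for r in robot.place_of(c,n)] if n!="axle" else [(np.round(r["xy"],1).tolist(),round(r["confidence"],2)) for r in robot.spot_in(c,n)])
print(robot.get_state(),robot.hold_point_z)
E
```

```text
side {'vfov': 55.891935991770225, 'cx': 325.0679536866166, 'cy': 199.97728339600775, 'xyz': array([0.4299, 0.8653, 0.604 ]), 'attitude': array([-0.3111,  2.6167, -1.5364])}
castor [([347.7, 202.4], 0.67), ([331.3, 257.1], 0.23), ([396.8, 175.9], 0.2)]
axle_mid [([349.3, 181.7], 0.92)]
axle []
groove_home [([354.6, 177.9], 0.79)]
clip_grip [([296.3, 231.5], 0.79), ([308.2, 257.1], 0.69), ([268.6, 330.6], 0.68), ([336.5, 235.0], 0.48), ([350.0, 186.9], 0.23), ([355.8, 174.7], 0.19)]
clip_bore [([299.9, 247.6], 0.73), ([332.4, 246.6], 0.62), ([313.6, 276.8], 0.62)]
clip_stand [([333.4, 257.8], 0.83)]
top {'vfov': 51.025207233101895, 'cx': 315.0785953015329, 'cy': 196.4026833922116, 'xyz': array([ 0.5358, -0.012 ,  1.2154]), 'attitude': array([-2.2177,  2.1552, -0.0652])}
castor [([376.6, 210.6], 0.75)]
axle_mid [([378.0, 212.2], 0.72)]
axle [([364.6, 210.9], 0.45), ([373.7, 212.7], 0.44)]
groove_home [([392.2, 214.8], 0.87)]
clip_grip [([278.9, 176.7], 0.65), ([276.3, 208.0], 0.42)]
clip_bore [([278.1, 178.4], 0.65), ([246.3, 196.8], 0.57), ([275.6, 210.9], 0.38)]
clip_stand [([278.6, 212.2], 0.54)]
{'time': 0.8, 'q': array([ 1.162 ,  0.0527,  1.6128,  0.    ,  1.476 , -0.119 ]), 'joint_velocities': array([-0.0016,  0.001 , -0.0006,  0.0019, -0.0007, -0.0001]), 'joint_efforts': array([  0.0006, -39.3658, -37.0438,  -0.0002,   0.0005,  -0.    ]), 'eef_pos': array([0.1786, 0.5989, 0.2313]), 'ee_rot': array([-0.4536, -3.1086, -0.0001]), 'force': array([-0.0225, -0.7827, -0.3521]), 'moment': array([-0.056 , -0.0139,  0.0205]), 'finger_force': 0.0, 'grip_width': 0.9975848745908852} -0.0187
```

View pics/side0.png

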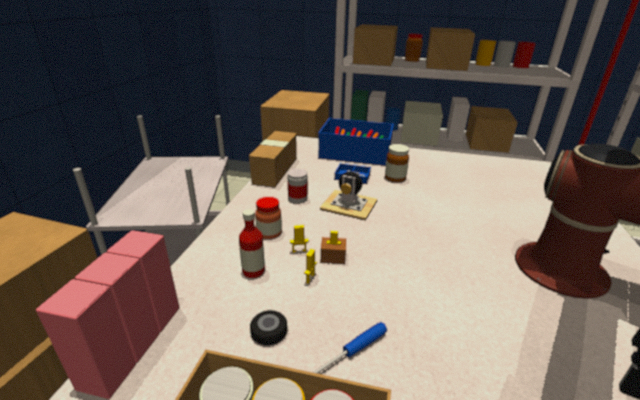

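View pics/top0.png

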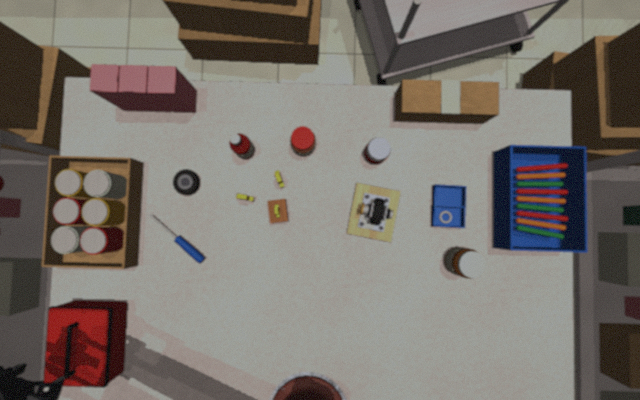

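```bash
python3 - <<'E'
import cv2
a=cv2.imread("pics/side0.png")[120:300,230:450];cv2.imwrite("pics/sc.png",cv2.resize(a,(733,600),interpolation=2))
a=cv2.imread("pics/top0.png")[130:280,220:440];cv2.imwrite("pics/tc.png",cv2.resize(a,(800,545),interpolation=2))
E
```

```text
(no output)
```

View pics/sc.png

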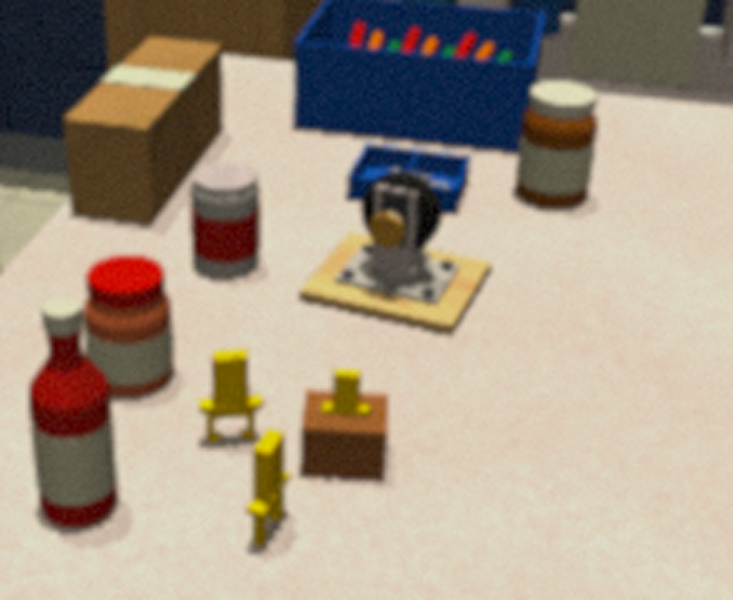

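View pics/tc.png

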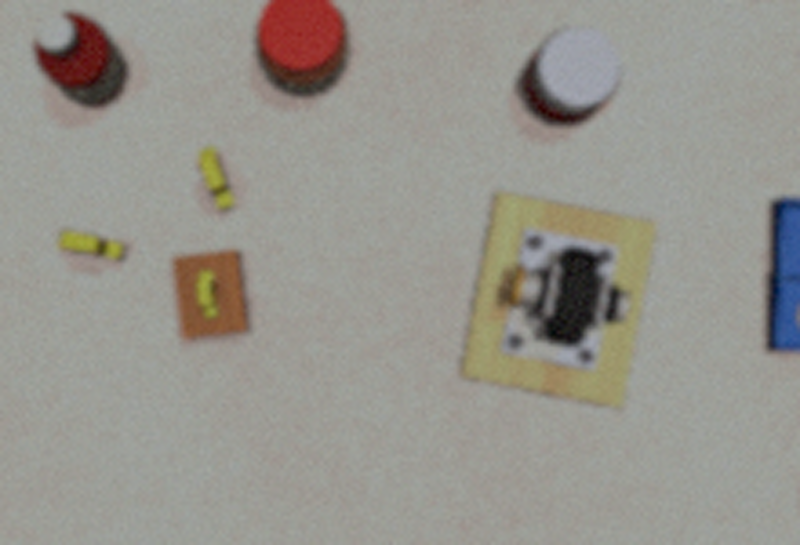

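The side view shows the castor at about (349,200) with its brass head facing left/near at (346,188). The clip in the stand is at (334,235), and two larger decoys stand at (299,237) and (310,265). In the top view the castor is at (376,211), yawed about -10°, with the brass head on the left (world +y). The stand is at (278,211).

```bash
python3 - <<'E'
from h import *
np.set_printoptions(precision=4,suppress=True)
im=np.mean([robot.grab_frame("top") for _ in range(4)],0).astype(np.uint8); hsv=cv2.cvtColor(im,cv2.COLOR_BGR2HSV)
def seg(lo,hi,roi):
    m=cv2.inRange(hsv,lo,hi); k=np.zeros_like(m); x0,x1,y0,y1=roi; k[y0:y1,x0:x1]=m[y0:y1,x0:x1]; 
    return k
from collections import Counter
print(hsv[190,355],hsv[232,380],hsv[203,272],hsv[210,277],hsv[212,284],hsv[250,330],hsv[208,362])
def rect(k,z):
    c=max(cv2.findContours(k,0,1)[0],key=cv2.contourArea)
    h=cv2.convexHull(c).reshape(-1,2)
    P=np.array([atz("top",p,z)[:2] for p in h]).astype(np.float32)*1000
    r=cv2.minAreaRect(P); return np.array(r[0])/1000,r[1],r[2]
print("board",rect(seg((15,60,90),(35,255,255),(340,405,175,250)),.012))
print("stand",rect(seg((0,90,60),(32,255,255),(264,292,195,226)),.045))
# side
s=np.mean([robot.grab_frame("side") for _ in range(4)],0).astype(np.uint8); 
cv2.imwrite("pics/s1.png",s);cv2.imwrite("pics/t1.png",im)
for n in("castor","axle_mid","groove_home","clip_grip","clip_bore","clip_stand"):
    a=[r["xy"] for r in robot.place_of("side",n) if r["confidence"]>.3]; b=[r["xy"] for r in robot.place_of("top",n) if r["confidence"]>.3]
    for p in a:
        for q in b:
            x,e=tri(p,q)
            if e<.015: print(n,x,round(e,4),np.round(p),np.round(q))
E
```

```text
[ 24  63 138] [ 26  65 149] [ 12 149 130] [ 30 151 133] [ 12 149 139] [ 38  13 158] [ 19 127 143]
board (array([ 0.5729, -0.1726]), (127.79943084716797, 148.18125915527344), 80.1836929321289)
stand (array([0.5681, 0.0984]), (61.3666877746582, 49.540443420410156), 8.771309852600098)
castor [ 0.5701 -0.181  -0.0029] 0.0009 [350. 205.] [375. 213.]
axle_mid [ 0.5684 -0.1686  0.0808] 0.0031 [351. 184.] [375. 214.]
groove_home [ 0.5636 -0.2171  0.0917] 0.0009 [355. 174.] [394. 215.]
clip_grip [0.6557 0.1005 0.0616] 0.0064 [298. 232.] [277. 180.]
clip_grip [0.6043 0.1982 0.0594] 0.0054 [308. 259.] [242. 197.]
clip_grip [0.5676 0.1032 0.0679] 0.0033 [334. 236.] [275. 210.]
clip_bore [ 0.6026  0.1876 -0.0017] 0.001 [311. 277.] [249. 198.]
clip_bore [0.6467 0.0998 0.008 ] 0.0111 [301. 249.] [279. 186.]
clip_bore [0.5697 0.0931 0.0296] 0.0066 [334. 246.] [280. 209.]
clip_stand [0.57   0.1018 0.0042] 0.0009 [332. 256.] [278. 210.]
```

```bash
python3 -m jog '[2.9,-5,-0.3,0,0,-0.104,2.9,-5,-0.3,0,0,-0.104,2.9,-5,-0.3,0,0,-0.104,2.9,-5,-0.3,0,0,-0.104,2.9,-5,-0.3,0,0,-0.104,2.9,-5,-0.3,0,0,-0.104,2.9,-5,-0.3,0,0,-0.104,2.9,-5,-0.3,0,0,-0.104]' 0 30; python3 -m jog '[2.9,-5,-0.3,0,0,-0.104,2.9,-5,-0.3,0,0,-0.104,2.9,-5,-0.3,0,0,-0.104,2.9,-5,-0.3,0,0,-0.104,2.9,-5,-0.3,0,0,-0.104,2.9,-5,-0.3,0,0,-0.104,0,0,0,0,0,0,0,0,0,0,0,0]'
cat >> h.py <<'E'
C=np.array([.5729,-.1726]); YC=np.radians(-9.8); S=np.array([.5681,.0984]); YS=np.radians(8.8)
def c2w(x,y): return C+R.from_euler("z",YC).as_matrix()[:2,:2]@[x,y]
def st():
    s=robot.get_state(); M=R.from_rotvec(s["ee_rot"]).as_matrix()
    p=s["eef_pos"]; l=R.from_euler("z",-YC).as_matrix()[:2,:2]@(p[:2]-C)
    np.set_printoptions(precision=4,suppress=True)
    print("t",round(s["time"],2),"tcp",p,"castor xy",l,"yaw y_tool deg",np.degrees(np.arctan2(M[1,1],M[0,1])),"z",M[:,2],"F",s["force"],"q6",s["q"][5])
    return s
E
python3 -c "
from h import *
s=st();print(c2w(0,.067)-s['eef_pos'][:2])"
```

```text
time: 2.8
eef_pos: [0.4113, 0.1973, 0.2076]
ee_rot: [1.675, 2.657, 0.002]
force: [1.6, -0.0, 0.5]
grip_width: -0.004
finger_force: 0.0
time: 3.8
eef_pos: [0.5844, -0.101, 0.189]
ee_rot: [-2.406, -2.018, 0.0]
force: [0.7, -0.1, -0.1]
grip_width: 0.0
finger_force: 0.0
t 3.8 tcp [ 0.5844 -0.101   0.189 ] castor xy [-0.0009  0.0725] yaw y_tool deg -10.030408103706167 z [-0.0007  0.0006 -1.    ] F [ 0.6673 -0.0935 -0.1167] q6 -0.12171302785370453
[-0.0001 -0.0056]
```

```bash
python3 -m jog '[0,0,-5,0,0,0,0,0,-4.5,0,0,0,0,0,-2,0,0,0,-0.1,-0.6,0,0,0,0,-0.1,-0.5,0,0,0,0,0,0,0,0,0,0]' | tail -4; python3 -m jog '[-0.034,-0.197,0,0,0,0,-0.034,-0.197,0,0,0,0,-0.034,-0.197,0,0,0,0,-0.017,-0.098,0,0,0,0]' ;python3 -c "
from h import *
s=st()"
```

```text
ee_rot: [2.405, 2.016, 0.003]
force: [-0.1, -0.0, 0.2]
grip_width: -0.002
finger_force: 0.0
time: 5.05
eef_pos: [0.5816, -0.1184, 0.0744]
ee_rot: [-2.407, -2.018, -0.002]
force: [0.9, 4.0, 0.6]
grip_width: -0.0
finger_force: 2.0
t 5.05 tcp [ 0.5816 -0.1184  0.0744] castor xy [-0.0007  0.0549] yaw y_tool deg -10.044387585171918 z [ 0.0004  0.0017 -1.    ] F [0.8663 3.9934 0.6213] q6 -0.15232945065405568
```

```bash
python3 -m jog '[-0.026,-0.148,0,0,0,0,-0.026,-0.148,0,0,0,0,-0.026,-0.148,0,0,0,0,-0.026,-0.148,0,0,0,0,-0.026,-0.148,0,0,0,0]' |sed -n 1,4p; python3 -m jog '[-0.009,-0.05,0,0,0,0,-0.009,-0.05,0,0,0,0,-0.009,-0.05,0,0,0,0]' | sed -n 1,4p;python3 -c "
from h import *
s=st()"
```

```text
time: 5.68
eef_pos: [0.5802, -0.1265, 0.0744]
ee_rot: [2.407, 2.019, 0.0]
force: [0.4, 4.1, 2.2]
time: 6.05
eef_pos: [0.5799, -0.1279, 0.0744]
ee_rot: [2.407, 2.019, 0.0]
force: [0.7, 3.8, 1.7]
t 6.05 tcp [ 0.5799 -0.1279  0.0744] castor xy [-0.0007  0.0452] yaw y_tool deg -10.024790736788843 z [ 0.0002 -0.     -1.    ] F [0.739  3.8215 1.6502] q6 -0.16743202679161814
```

```bash
j(){ grep -E "eef_pos|force:" | head -2 | tr '\n' ' '; echo; }; python3 -m jog '[-0.007,-0.04,0,0,0,0,-0.007,-0.04,0,0,0,0]' |j; python3 -m jog '[-0.005,-0.03,0,0,0,0]'|j; python3 -m jog '[-0.005,-0.03,0,0,0,0]'|j;  python3 -m jog '[-0.005,-0.03,0,0,0,0]'|j
```

```text
eef_pos: [0.5797, -0.1287, 0.0744] force: [1.3, 4.2, 2.8] 
eef_pos: [0.5797, -0.129, 0.0744] force: [1.0, 4.1, 1.6] 
eef_pos: [0.5796, -0.1293, 0.0743] force: [1.4, 4.0, 2.3] 
eef_pos: [0.5796, -0.1296, 0.0743] force: [2.2, 3.5, 2.5]
```

```bash
j(){ grep -E "eef_pos|force:" | head -2 | tr '\n' ' '; echo; }; python3 -m jog '[-0.004,-0.025,0,0,0,0]'|j; python3 -m jog '[0,0,0,0,0,0]'|j;python3 -c "
from h import *
s=st()"
```

```text
eef_pos: [0.5795, -0.1298, 0.0743] force: [0.7, 4.2, 1.7] 
eef_pos: [0.5795, -0.1299, 0.0743] force: [1.3, 2.7, 1.6] 
t 6.92 tcp [ 0.5795 -0.1299  0.0743] castor xy [-0.0007  0.0432] yaw y_tool deg -10.026876748030789 z [ 0.0001 -0.0001 -1.    ] F [1.2565 2.6907 1.5652] q6 -0.17065708618579917
```

```bash
j(){ grep -E "eef_pos|force:" | head -2 | tr '\n' ' '; echo; }; for i in 1; do python3 -m jog '[-0.005,-0.03,0,0,0,0]'|j; python3 -m jog '[-0.005,-0.03,0,0,0,0]'|j; python3 -m jog '[-0.005,-0.03,0,0,0,0]'|j; done
```

```text
eef_pos: [0.5795, -0.1301, 0.0744] force: [1.1, 3.1, 1.8] 
eef_pos: [0.5794, -0.1304, 0.0743] force: [1.5, 3.4, 2.8] 
eef_pos: [0.5794, -0.1307, 0.0743] force: [1.1, 5.0, 2.4]
```

```bash
j(){ grep -E "eef_pos|force:" | head -2 | tr '\n' ' '; echo; }; python3 -m jog '[-0.003,-0.02,0,0,0,0]'|j; python3 -m jog '[0,0,0,0,0,0]'|j; python3 -m jog '[-0.003,-0.02,0,0,0,0]'|j
```

```text
eef_pos: [0.5794, -0.1307, 0.0744] force: [1.9, 4.8, 2.0] 
eef_pos: [0.5794, -0.1307, 0.0744] force: [1.2, 4.3, 1.6] 
eef_pos: [0.5794, -0.1307, 0.0743] force: [0.5, 6.2, 2.6]
```

```bash
j(){ grep -E "eef_pos|force:" | head -2 | tr '\n' ' '; echo; }; python3 -m jog '[-0.005,-0.03,0,0,0,0]'|j; python3 -m jog '[-0.005,-0.03,0,0,0,0]'|j; python3 -c "
from h import *
s=st()"
```

```text
eef_pos: [0.5794, -0.1307, 0.0744] force: [1.1, 7.1, 2.9] 
eef_pos: [0.5794, -0.1308, 0.0744] force: [1.8, 7.5, 3.0] 
t 7.92 tcp [ 0.5794 -0.1308  0.0744] castor xy [-0.0007  0.0423] yaw y_tool deg -10.027346150956683 z [ 0.0004  0.002  -1.    ] F [1.8032 7.5005 3.0491] q6 -0.17396004648372299
```

```bash
j(){ grep -E "eef_pos|force:" | head -2 | tr '\n' ' '; echo; }; python3 -m jog '[-0.01,-0.06,0,0,0,0,0,0,0,0,0,0]'|j; python3 -m jog '[0.1,0.58,0,0,0,0,0,0,4,0,0,0,0,0,0,0,0,0]'|j;  python3 -c "
from h import *
s=st()"
```

```text
eef_pos: [0.5794, -0.1307, 0.0744] force: [2.1, 9.1, 2.3] 
eef_pos: [0.5821, -0.1281, 0.1177] force: [0.2, 0.2, 0.4] 
t 8.55 tcp [ 0.5821 -0.1281  0.1177] castor xy [0.0015 0.0454] yaw y_tool deg -10.032639797882206 z [ 0.0055 -0.004  -1.    ] F [0.2455 0.1918 0.3974] q6 -0.16478652289880594
```

```bash
j(){ grep -E "eef_pos|force:" | head -2 | tr '\n' ' '; echo; }; python3 -m jog '[-0.32,-1,0,0,0,0,0,0,0,0,0,0]'|j; python3 -c "
from h import *
s=st()"; python3 -m jog '[0,0,-0.2,0,0,0,0,0,-0.2,0,0,0]'|j; python3 -m jog '[0,0,-0.2,0,0,0]'|j; python3 -m jog '[0,0,-0.2,0,0,0]'|j; python3 -m jog '[0,0,-0.2,0,0,0]'|j
```

```text
eef_pos: [0.5756, -0.1373, 0.1126] force: [0.2, -0.2, -0.0] 
t 8.8 tcp [ 0.5756 -0.1373  0.1126] castor xy [-0.0034  0.0352] yaw y_tool deg -10.099864258009267 z [-0.0028  0.0003 -1.    ] F [ 0.1644 -0.193  -0.0115] q6 -0.18302139193008837
eef_pos: [0.5765, -0.1364, 0.1094] force: [-0.3, 0.1, -0.4] 
eef_pos: [0.5767, -0.1364, 0.1078] force: [-0.5, -0.2, -0.3] 
eef_pos: [0.5769, -0.1364, 0.1061] force: [0.1, -0.2, 0.1] 
eef_pos: [0.5769, -0.1365, 0.1042] force: [0.2, 0.1, -0.1]
```

```bash
j(){ grep -E "eef_pos|force:" | head -2 | tr '\n' ' '; echo; }; python3 -m jog '[0,0,-0.2,0,0,0]'|j; python3 -m jog '[0,0,-0.2,0,0,0]'|j; python3 -m jog '[0,0,-0.2,0,0,0]'|j; python3 -m jog '[0,0,-0.2,0,0,0]'|j
```

```text
eef_pos: [0.5769, -0.1365, 0.1022] force: [0.7, -0.2, -0.1] 
eef_pos: [0.5769, -0.1365, 0.1002] force: [-0.4, 0.7, 0.4] 
eef_pos: [0.5769, -0.1365, 0.0982] force: [0.3, 0.2, 0.3] 
eef_pos: [0.5769, -0.1365, 0.0963] force: [-1.4, 0.4, 4.5]
```

```bash
j(){ grep -E "eef_pos|force:" | head -2 | tr '\n' ' '; echo; }; python3 -m jog '[0,0,0,0,0,0]'|j; python3 -m jog '[0,0,-0.05,0,0,0]'|j;  python3 -c "
from h import *
s=st()"; python3 -m jog '[0,0,2,0,0,0,0.3,1.5,4,0,0,0,0,0,0,0,0,0]'|j;python3 -c "
from h import *
s=st()
for c in('side','top'): 
  im=robot.grab_frame(c); cv2.imwrite('pics/%s2.png'%c,im)
a=cv2.imread('pics/side2.png')[140:230,300:420];b=cv2.imread('pics/top2.png')[170:260,330:450]
cv2.imwrite('pics/m2.png',cv2.resize(np.hstack([a,b]),(800,300),interpolation=2))"
```

```text
eef_pos: [0.577, -0.1366, 0.0966] force: [-1.1, -0.2, 1.9] 
eef_pos: [0.5771, -0.1365, 0.0963] force: [-0.7, 1.4, 4.9] 
t 10.18 tcp [ 0.5771 -0.1365  0.0963] castor xy [-0.002   0.0362] yaw y_tool deg -10.025841665982458 z [ 0.0003 -0.0001 -1.    ] F [-0.733   1.4174  4.854 ] q6 -0.1828395646997194
eef_pos: [0.5829, -0.1218, 0.1616] force: [0.2, 0.1, -0.1] 
t 10.55 tcp [ 0.5829 -0.1218  0.1616] castor xy [0.0012 0.0517] yaw y_tool deg -9.968299581226836 z [ 0.0089 -0.0029 -1.    ] F [ 0.2105  0.1346 -0.0547] q6 -0.15711135780980373
```

View pics/m2.png

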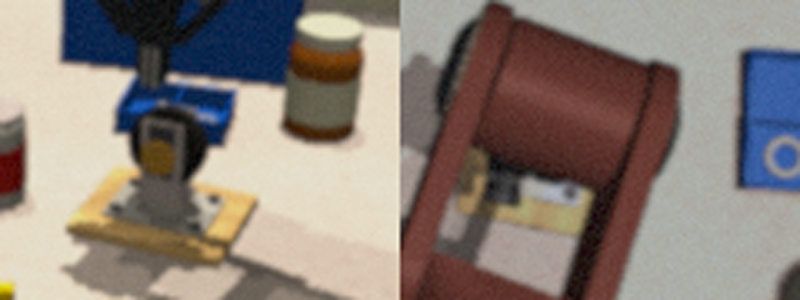

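```bash
j(){ grep -E "eef_pos|force:" | head -2 | tr '\n' ' '; echo; }; python3 -m jog '[-0.3,5.5,0,0,0,0.082,-0.4,5.5,0,0,0,0.082,-0.4,5.5,0,0,0,0.082,-0.4,5.5,0,0,0,0.082,0,0,-3,0,0,0,0,0,0,0,0,0,0,0,0,0,0,0]' 5 40|j;  python3 -c "
from h import *
s=st(); print(S-s['eef_pos'][:2])
for c in('side','top'): 
  im=robot.grab_frame(c); cv2.imwrite('pics/%s3.png'%c,im)
  print([(np.round(r['xy'],1).tolist(),round(r['confidence'],2)) for r in robot.place_of(c,'clip_grip')])
a=cv2.imread('pics/side3.png')[190:280,280:400];b=cv2.imread('pics/top3.png')[165:255,230:350]
cv2.imwrite('pics/m3.png',cv2.resize(np.hstack([a,b]),(800,300),interpolation=2))"
```

```text
eef_pos: [0.5648, 0.0979, 0.1257] force: [0.5, -0.3, 0.7] 
t 11.53 tcp [0.5648 0.0979 0.1257] castor xy [-0.054   0.2651] yaw y_tool deg 8.710573735586692 z [-0.0008 -0.0001 -1.    ] F [ 0.544  -0.2613  0.704 ] q6 -0.110188744059811
[0.0033 0.0005]
[([310.9, 257.1], 0.75), ([334.0, 237.0], 0.68)]
[([277.7, 177.1], 0.55)]
```

View pics/m3.png

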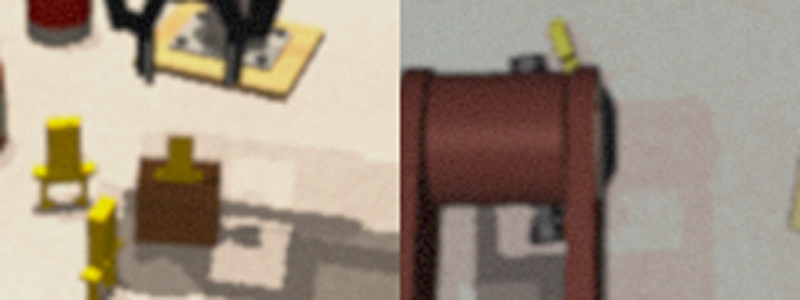

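The fingers sit above the clip and straddle it. The clip is at about (334,237) in the side view.

```bash
python3 -c "
from h import *
print('side expect grip',proj('side',[*S,.067]),'top',proj('top',[*S,.067]))
for n,roi in(('s1',(318,350,224,248)),('t1',(268,288,200,222))):
  h=cv2.cvtColor(cv2.imread('pics/%s.png'%n),cv2.COLOR_BGR2HSV); m=cv2.inRange(h,(24,120,90),(36,255,255))
  x0,x1,y0,y1=roi; ys,xs=np.nonzero(m[y0:y1,x0:x1]); print(n,len(xs),xs.min()+x0,xs.max()+x0,ys.min()+y0,ys.max()+y0,xs.mean()+x0,ys.mean()+y0)
Rz=R.from_euler('z',YS).as_matrix()
B=np.array([[x,y,z] for x in(-.01,.01) for y in(-.005,.005) for z in(.049,.081)]+[[x,y,z] for x in(-.018,.018) for y in(-.005,.005) for z in(.045,.049)])
for c in('side','top'):
  P=np.array([proj(c,Rz@b+[*S,0]) for b in B]); print(c,P.min(0),P.max(0))
"
```

```text
side expect grip (np.float64(333.6092143269599), np.float64(235.03876028544096)) top (np.float64(276.6777128290378), np.float64(210.35664612808208))
s1 82 327 340 231 243 333.5487804878049 238.09756097560975
t1 52 274 279 205 216 276.4423076923077 210.28846153846155
side [326.06590066 229.02357533] [340.55380185 243.8239698 ]
top [273.91649426 203.92294317] [279.9709481  217.22386163]
```

```bash
j(){ grep -E "eef_pos|force:" | head -2 | tr '\n' ' '; echo; }; python3 -m jog '[0.33,0.05,-2,0,0,0,0,0,-2,0,0,0,0,0,-2,0,0,0,0,0,-1.5,0,0,0,0,0,0,0,0,0]'|j; python3 -m jog '[0,0,0,0,0,0,0,0,0,0,0,0,0,0,0,0,0,0,0,0,0,0,0,0,0,0,0,0,0,0]' 1 40
```

```text
eef_pos: [0.5666, 0.0989, 0.0484] force: [0.5, 1.1, 0.8] 
time: 12.98
eef_pos: [0.5691, 0.0991, 0.052]
ee_rot: [2.044, 2.384, 0.002]
force: [-0.7, 0.2, 4.8]
grip_width: 0.221
finger_force: 40.1
```

```bash
j(){ grep -E "eef_pos|force:" | head -2 | tr '\n' ' '; echo; }; python3 -m jog '[0,0,1,0,0,0,0,0,2,0,0,0,0,0,3,0,0,0,0,0,4,0,0,0,0,0,4,0,0,0,0,0,0,0,0,0,0,0,0,0,0,0]'|j;  python3 -c "
from h import *
s=st(); print(s['grip_width'],s['finger_force'])
im=robot.grab_frame('side'); cv2.imwrite('pics/side4.png',im)
print(proj('side',s['eef_pos']))
g=c2w(0,-.0427); print('target',g,'delta',g-s['eef_pos'][:2])
cv2.imwrite('pics/m4.png',cv2.resize(im[160:280,260:420],(800,600),interpolation=2))"
```

```text
eef_pos: [0.5677, 0.099, 0.1906] force: [0.7, -0.1, -1.4] 
t 13.85 tcp [0.5677 0.099  0.1906] castor xy [-0.0513  0.2667] yaw y_tool deg 8.765985051428835 z [-0.0006 -0.     -1.    ] F [ 0.6854 -0.0501 -1.4017] q6 -0.10952298337724722
0.2203666463494025 39.64409351348877
(np.float64(335.58697047146103), np.float64(191.48476056878494))
target [ 0.5656 -0.2147] delta [-0.0021 -0.3136]
```

View pics/m4.png

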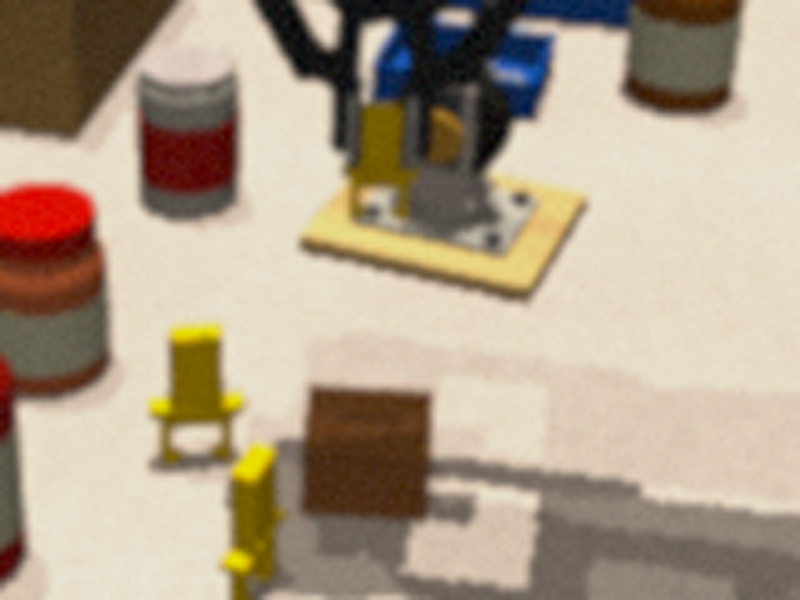

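```bash
j(){ grep -E "eef_pos|force:" | head -2 | tr '\n' ' '; echo; }; python3 -m jog '[0,-5.2,0,0,0,-0.055,0,-5.2,0,0,0,-0.055,0,-5.2,0,0,0,-0.055,0,-5.2,0,0,0,-0.055,-0.1,-5.2,0,0,0,-0.055,-0.1,-5.3,0,0,0,-0.053,0,0,0,0,0,0,0,0,0,0,0,0]'|j;  python3 -c "
from h import *
s=st(); print(s['grip_width'],c2w(0,-.042)-s['eef_pos'][:2])"
```

```text
eef_pos: [0.5653, -0.2134, 0.189] force: [0.1, 0.4, -0.2] 
t 14.9 tcp [ 0.5653 -0.2134  0.189 ] castor xy [-0.0005 -0.0415] yaw y_tool deg -10.038569675151193 z [-0.0027  0.002  -1.    ] F [ 0.0952  0.3852 -0.169 ] q6 -0.30916184412885717
0.22179830556709385 [ 0.0004 -0.0006]
```

```bash
j(){ grep -E "eef_pos|force:" | head -2 | tr '\n' ' '; echo; }; python3 -m jog '[0,0,-3,0,0,0,0,0,-2.7,0,0,0,0,0,-1,0,0,0,0,0,0,0,0,0,0,0,0,0,0,0]'|j;  python3 -c "
from h import *
s=st(); print(s['grip_width'],c2w(0,-.042)-s['eef_pos'][:2])
im=robot.grab_frame('side'); cv2.imwrite('pics/side5.png',im)
cv2.imwrite('pics/m5.png',cv2.resize(im[130:220,300:420],(800,600),interpolation=2))"
```

```text
eef_pos: [0.5671, -0.214, 0.1253] force: [0.7, -0.0, 0.1] 
t 15.53 tcp [ 0.5671 -0.214   0.1253] castor xy [ 0.0013 -0.0418] yaw y_tool deg -9.990752528395815 z [ 0.002 -0.001 -1.   ] F [ 0.716  -0.0411  0.0809] q6 -0.3092650033740732
0.2267797715558024 [-0.0013  0.    ]
```

```bash
j(){ grep -E "eef_pos|force:" | head -2 | tr '\n' ' '; echo; }; python3 -m jog '[-0.06,0,-0.25,0,0,0,0,0,-0.2,0,0,0,0,0,0,0,0,0]'|j; python3 -m jog '[0,0,-0.15,0,0,0]'|j; python3 -m jog '[0,0,-0.15,0,0,0]'|j; python3 -m jog '[0,0,-0.1,0,0,0]'|j; python3 -c "
from h import *
s=st()"
```

```text
eef_pos: [0.5654, -0.214, 0.1191] force: [0.0, 0.3, -0.1] 
eef_pos: [0.5657, -0.2141, 0.1179] force: [-0.2, -0.4, -0.2] 
eef_pos: [0.5656, -0.2143, 0.1163] force: [-0.3, -0.4, 0.2] 
eef_pos: [0.5656, -0.2144, 0.1154] force: [-0.5, -1.3, 0.8] 
t 16.32 tcp [ 0.5656 -0.2144  0.1154] castor xy [-0.0001 -0.0424] yaw y_tool deg -10.027167008575924 z [ 0.0001 -0.0007 -1.    ] F [-0.4558 -1.2519  0.7718] q6 -0.30977771652899694
```

```bash
j(){ grep -E "eef_pos|force:" | head -2 | tr '\n' ' '; echo; }; python3 -m jog '[-0.007,-0.04,0,0,0,0]'|j; python3 -m jog '[0,0,-0.1,0,0,0]'|j; python3 -m jog '[0,0,-0.1,0,0,0]'|j; python3 -m jog '[0,0,-0.1,0,0,0]'|j
```

```text
eef_pos: [0.5655, -0.2145, 0.1153] force: [0.4, -0.5, -0.7] 
eef_pos: [0.5656, -0.2145, 0.1144] force: [0.4, -1.1, -0.7] 
eef_pos: [0.5656, -0.2146, 0.1134] force: [-0.6, -0.7, 1.8] 
eef_pos: [0.5659, -0.2146, 0.1129] force: [-0.4, -1.0, 2.3]
```

```bash
j(){ grep -E "eef_pos|force:" | head -2 | tr '\n' ' '; echo; }; python3 -m jog '[0,0,-0.1,0,0,0]'|j; python3 -m jog '[0,0,-0.1,0,0,0]'|j; python3 -m jog '[0,0,-0.1,0,0,0]'|j; python3 -c "
from h import *
s=st()"
```

```text
eef_pos: [0.566, -0.2147, 0.1123] force: [-1.2, 0.6, 3.6] 
eef_pos: [0.5661, -0.2147, 0.1115] force: [-0.7, -0.0, 6.7] 
eef_pos: [0.5662, -0.2147, 0.1108] force: [-2.0, -0.2, 7.1] 
t 17.2 tcp [ 0.5662 -0.2147  0.1108] castor xy [ 0.0005 -0.0427] yaw y_tool deg -10.023271191377205 z [ 0.0014 -0.0008 -1.    ] F [-2.0188 -0.2323  7.0892] q6 -0.310428352008371
```

```bash
j(){ grep -E "eef_pos|force:" | head -2 | tr '\n' ' '; echo; }; python3 -m jog '[0,0,-0.1,0,0,0]'|j; python3 -m jog '[0,0,-0.1,0,0,0]'|j; python3 -m jog '[0,0,-0.1,0,0,0]'|j
```

```text
eef_pos: [0.5662, -0.2148, 0.11] force: [-1.0, 0.6, 7.9] 
eef_pos: [0.5663, -0.2148, 0.1092] force: [-2.7, 0.0, 7.8] 
eef_pos: [0.5662, -0.2148, 0.108] force: [-1.0, 0.1, 6.9]
```

```bash
j(){ grep -E "eef_pos|force:" | head -2 | tr '\n' ' '; echo; }; python3 -m jog '[0,0,-0.1,0,0,0]'|j; python3 -m jog '[0,0,-0.1,0,0,0]'|j; python3 -m jog '[0,0,-0.1,0,0,0]'|j; python3 -m jog '[0,0,-0.1,0,0,0]'|j; python3 -m jog '[0,0,-0.1,0,0,0]'|j
```

```text
eef_pos: [0.5661, -0.2147, 0.1067] force: [-1.1, -0.5, 4.9] 
eef_pos: [0.5659, -0.2146, 0.1052] force: [-0.4, -1.4, 3.1] 
eef_pos: [0.5656, -0.2146, 0.1032] force: [-0.2, -2.0, 0.2] 
eef_pos: [0.5654, -0.2145, 0.1016] force: [0.9, -3.6, -1.5] 
eef_pos: [0.5654, -0.2146, 0.1006] force: [1.7, -2.3, -0.7]
```

```bash
j(){ grep -E "eef_pos|force:" | head -2 | tr '\n' ' '; echo; }; python3 -m jog '[-0.02,-0.06,0,0,0,0]'|j; python3 -m jog '[0,0,-0.1,0,0,0]'|j; python3 -m jog '[0,0,-0.1,0,0,0]'|j; python3 -m jog '[0,0,-0.05,0,0,0]'|j;python3 -c "
from h import *
s=st()"
```

```text
eef_pos: [0.5653, -0.2147, 0.1007] force: [2.5, -1.9, -1.6] 
eef_pos: [0.5654, -0.2147, 0.1003] force: [0.1, 0.4, 1.2] 
eef_pos: [0.5655, -0.2148, 0.1] force: [0.0, 0.3, 5.6] 
eef_pos: [0.5655, -0.2148, 0.0999] force: [-1.6, 1.7, 6.3] 
t 18.7 tcp [ 0.5655 -0.2148  0.0999] castor xy [-0.0001 -0.0429] yaw y_tool deg -10.019189550697158 z [ 0.0002  0.0004 -1.    ] F [-1.6012  1.6906  6.3236] q6 -0.3114363949331893
```

```bash
j(){ grep -E "eef_pos|force:" | head -2 | tr '\n' ' '; echo; }; python3 -m jog '[0,0,-0.1,0,0,0]'|j; python3 -m jog '[0,0,-0.05,0,0,0]'|j; python3 -m jog '[0,0,0.25,0,0,0]'|j;  python3 -m jog '[0,0,0,0,0,0,0,0,0,0,0,0,0,0,0,0,0,0,0,0,0,0,0,0]' 4.5|j;  python3 -m jog '[0,0,2,0,0,0,0,0,4,0,0,0,0,0,5,0,0,0,-5,0,2,0,0,0,-5,0,0,0,0,0,-5,0,0,0,0,0,0,0,0,0,0,0]'|j
python3 -c "
from h import *
a=robot.grab_frame('side');b=robot.grab_frame('top'); cv2.imwrite('pics/s6.png',a)
for c in('side','top'):
  for n in('clip_grip','clip_bore'): print(c,n,[(np.round(r['xy'],1).tolist(),round(r['confidence'],2)) for r in robot.place_of(c,n)])
g=c2w(0,-.0427);print(proj('side',[*g,.1155]),proj('top',[*g,.1155]),proj('top',[*g,.0795]))
cv2.imwrite('pics/m6.png',cv2.resize(np.hstack([a[140:230,300:420],b[170:260,330:450]]),(800,300),interpolation=2))"
```

```text
eef_pos: [0.5657, -0.2149, 0.0995] force: [-3.1, 2.1, 10.2] 
eef_pos: [0.5657, -0.2149, 0.0994] force: [-4.1, 1.8, 10.8] 
eef_pos: [0.5655, -0.2148, 0.1006] force: [0.8, -0.8, -1.4] 
eef_pos: [0.5652, -0.215, 0.0995] force: [-0.1, 0.5, 0.6] 
eef_pos: [0.4134, -0.215, 0.2311] force: [0.3, 0.1, 1.1] 
side clip_grip [([308.3, 258.2], 0.65), ([357.0, 168.4], 0.57), ([297.8, 230.0], 0.57)]
side clip_bore [([300.8, 247.6], 0.76), ([311.8, 277.1], 0.7), ([352.6, 176.1], 0.56), ([296.2, 199.2], 0.53)]
top clip_grip [([276.9, 175.7], 0.66), ([393.8, 213.1], 0.56), ([244.2, 197.0], 0.54), ([394.5, 214.7], 0.41)]
top clip_bore [([387.5, 211.2], 0.66), ([280.7, 182.0], 0.55), ([244.3, 195.4], 0.48)]
(np.float64(354.96611828001807), np.float64(167.3971397417069)) (np.float64(394.22272538505564), np.float64(214.14050532679863)) (np.float64(391.7639231823836), np.float64(214.4312844316868))
```

View pics/m6.png

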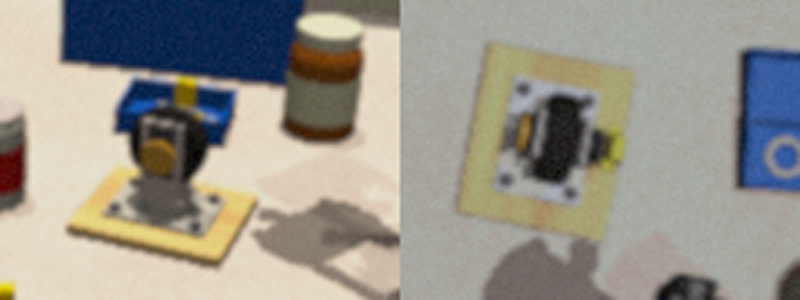

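The clip is standing on the axle in the groove: in the side view it is at (357,168) and in the top view at (394,213), both matching the prediction. Seating pushed lightly toward +y, so I'll touch the head again to confirm that the axle is still home.

```bash
j(){ grep -E "eef_pos|force:" | head -2 | tr '\n' ' '; echo; }; python3 -m jog '[4.2,2.5,0,0,0,0,4.2,2.5,0,0,0,0,4.2,2.5,0,0,0,0,4.2,2.5,0,0,0,0,0,0,0,0,0,0,0,0,0,0,0,0]' 0 30|j; python3 -m jog '[0,0,-5,0,0,0,0,0,-5,0,0,0,0,0,-4,0,0,0,0,0,-1.6,0,0,0,0,0,0,0,0,0,0,0,0,0,0,0]'|j; python3 -c "
from h import *
s=st()"
```

```text
eef_pos: [0.5835, -0.1148, 0.2292] force: [-0.1, 0.5, 1.2] 
eef_pos: [0.5848, -0.1157, 0.0762] force: [0.4, 0.7, -0.2] 
t 22.25 tcp [ 0.5848 -0.1157  0.0762] castor xy [0.002  0.0581] yaw y_tool deg -10.044644528684884 z [ 0.0036 -0.0012 -1.    ] F [ 0.4425  0.6552 -0.1728] q6 -0.14485931737983723
```

```bash
j(){ grep -E "eef_pos|force:" | head -2 | tr '\n' ' '; echo; }; python3 -m jog '[-0.16,-0.4,0,0,0,0,-0.07,-0.4,0,0,0,0,-0.07,-0.4,0,0,0,0,-0.02,-0.1,0,0,0,0,0,0,0,0,0,0]'|j; python3 -m jog '[-0.008,-0.05,0,0,0,0]'|j; python3 -m jog '[-0.008,-0.05,0,0,0,0]'|j; python3 -m jog '[-0.008,-0.05,0,0,0,0]'|j;python3 -c "
from h import *
s=st()"
```

```text
eef_pos: [0.58, -0.1281, 0.0737] force: [0.4, 0.0, 0.2] 
eef_pos: [0.58, -0.1284, 0.0737] force: [-0.0, 0.9, 0.3] 
eef_pos: [0.5799, -0.1289, 0.0738] force: [0.2, -0.2, -0.2] 
eef_pos: [0.5799, -0.1295, 0.0738] force: [-0.4, 0.3, -0.1] 
t 23.25 tcp [ 0.5799 -0.1295  0.0738] castor xy [-0.0005  0.0437] yaw y_tool deg -10.018142359987337 z [-0.0001  0.     -1.    ] F [-0.4448  0.2654 -0.0689] q6 -0.17001789297893258
```

```bash
j(){ grep -E "eef_pos|force:" | head -2 | tr '\n' ' '; echo; }; python3 -m jog '[-0.008,-0.05,0,0,0,0]'|j; python3 -m jog '[-0.008,-0.05,0,0,0,0]'|j; python3 -m jog '[-0.006,-0.04,0,0,0,0]'|j; python3 -m jog '[-0.006,-0.04,0,0,0,0]'|j
```

```text
eef_pos: [0.5798, -0.13, 0.0738] force: [-0.1, -0.5, -0.6] 
eef_pos: [0.5797, -0.1306, 0.0738] force: [0.4, -0.8, -0.6] 
eef_pos: [0.5797, -0.1307, 0.0738] force: [-0.1, 1.3, 0.9] 
eef_pos: [0.5797, -0.1308, 0.0738] force: [0.1, 3.5, 0.5]
```

```bash
j(){ grep -E "eef_pos|force:" | head -2 | tr '\n' ' '; echo; }; python3 -m jog '[-0.016,-0.09,0,0,0,0,0,0,0,0,0,0]'|j; python3 -m jog '[0.2,1.2,0,0,0,0,0.2,1.5,2,0,0,0,0,0,6,0,0,0,0,0,6,0,0,0,0,0,0,0,0,0,0,0,0,0,0,0]'|j; python3 -c "
from h import *
s=st(); a=robot.grab_frame('side'); print([(np.round(r['xy'],1).tolist(),round(r['confidence'],2)) for r in robot.place_of('side','clip_grip')])
print(robot.close_job())"
```

```text
eef_pos: [0.5797, -0.1308, 0.0739] force: [1.2, 6.1, 1.1] 
eef_pos: [0.5836, -0.1048, 0.2149] force: [-0.2, -0.3, -1.3] 
t 24.75 tcp [ 0.5836 -0.1048  0.2149] castor xy [-0.001   0.0687] yaw y_tool deg -9.998655816886268 z [ 0.0014 -0.0007 -1.    ] F [-0.1596 -0.3108 -1.2811] q6 -0.12842963265310645
[([297.9, 231.1], 0.58), ([310.9, 259.8], 0.57), ([357.4, 170.4], 0.4), ([351.4, 183.5], 0.22)]
the job is handed in; nothing more can be done
None
```

I pushed the axle fully home, pressed the yellow clip down into the groove until it seated, let go of it and handed the job in at about 25 s; the highest push reading was about 12 N, and a final touch on the brass head found the axle still home.

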